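# Load the bar carousel and hold the sugar pot to the front

## Robot

A 6-joint arm with a two-finger parallel gripper is mounted at the origin on the work surface. World frame = base frame: x ahead of the robot, y to its left, z up, the work surface at z = 0. Lengths are in m, angles in degrees, forces in N, time in s.
With the tool pointing down it reaches from about 0.325 to 0.85 m from the base axis. Payload 15.5 kg.
Tool frame: the origin (TCP) lies between the finger pads, 19 mm behind the fingertips; this is the grasp point; z points along the fingers, y is the line along which they close (so a half turn about z gives the same grasp; the last joint's range is limited). The gripper opens to 91 mm and grips with 3 to 60 N. Pads are 32 mm wide; open, the fingers measure 118 mm over their backs; the gripper's body (76 mm by 178 mm) begins 60 mm behind the grasp point.
Start: joints at [-81.102, 28.281, 77.091, -0, 74.628, -5.472], TCP at [0.155, -0.605, 0.233] pointing down, gripper open.
Joint ranges: [-166.48, 166.48], [-47.26, 123.95], [12.59, 153.08], [-70.14, 250.14], [6.76, 159.57], [-176.63, 176.63]. Speed limits (degrees/s): [108.29, 108.29, 147.25, 172.46, 172.46, 172.46].

## Interface

Orientations are given as a 3x3 rotation matrix whose columns are the frame's x, y, z axes.
In Python, from rig import arm gives the robot as it stands. Calls block until the motion is done:
- arm.move_to(position, orientation): joint-space move of the TCP to a pose.
- arm.move_l(position, orientation=None, feed=0.15): straight line of the TCP; orientation=None keeps the orientation; feed is the mean speed in m/s.
- arm.move_joints(angles): joint-space move.
- arm.grip(opening): finger opening in m; the grip force is fixed at half the most; returns when the fingers have stopped.
- arm.sleep(seconds).
- arm.solve_ik(position, orientation): joint angles nearest the present ones, or None.
- arm.snapshot(name): name is "scene" or "top"; returns the picture (480x640x3 uint8, red, green, blue); there is no depth.
- arm.get_calibration(name): a dict with "intrinsics" (3x3 intrinsics, pixels), "k1" (the pictures are not rectified: a ray, as slopes to the right and down, at radius r is drawn at 1 + k1 r^2 times it, then the intrinsics apply), "cam_to_world" (4x4, takes a point from camera to world coordinates). Camera axes: x right, y down, z forward; pixel columns grow to the right and rows downward; lengths in m; the calibration is good to about 2 mm. A picture is of the moment at which its call begins. get_calibration takes no time and is no camera call.
A pose or a line that the arm cannot do raises arm.Unreachable and nothing moves.
- arm.sign_off(): hands the job in; it is judged then, once.
Readings, each from a call of its own:
- arm.current_t(): time.
- arm.current_joint_positions(): joint angles.
- arm.current_dq(): joint speeds.
- arm.current_tau(): joint torques, N m.
- arm.current_ee_pos(): TCP position.
- arm.current_tool_rot(): TCP orientation.
- arm.current_force(): force on the tool from outside, world axes, zero at the start.
- arm.current_torque(): the same for the moment, N m.
- arm.current_width(): finger opening in m.
- arm.current_grasp_force(): force on a finger pad.
Only numpy, scipy, OpenCV 4.12 (cv2) and the standard library are available. Lean on these libraries where they do the work, as an engineer would, in place of code of your own. Each camera call takes 0.05 s, during which the arm holds its last target. There are 200 camera calls.

## Task

Load the little carousel on the drinks trolley in order: first stand the squat ceramic sugar pot in the pocket marked with one stud and let go, then stand the bitters bottle in the pocket marked with two studs and let go, keeping both upright and leaving the coupe, jigger and stirrer cup where they are. Then grip the T handle on the carousel's hub and turn the carousel until the sugar pot faces front, lined up with the pointer on the base. Finish while still gripping the handle, holding the carousel still in that position.

Things in the scene. Friction and masses are not known exactly. Their poses are not given: they have to be found in the camera images.
- sugar_pot: Sugar pot, loose: plain white ceramic, a straight cylinder 56 mm in diameter and 80 mm tall with a ribbed twist cap (screwed on, part of the pot) as its top 22 mm; about 0.2 kg. Origin: centre of its underside, z up. It starts standing on the glass left or right of the carousel (the bottle on the other side).
- bitters: Bitters bottle, loose: brown glass body 54 mm in diameter and straight up to 50 mm, a shoulder narrowing from 50 to 66 mm height, and a straight black cap 26 mm in diameter from 70 to 102 mm height (its top); about 0.2 kg. Origin: centre of its underside, z up. It can be gripped by the cap.
- carousel_base: Fixed gold base of the carousel, a disc 296 mm in diameter and 9 mm high lying on the glass. Origin: on the turning axis, at the glass surface, z up. A pointer sticks out of it horizontally to 184 mm from the axis along the base's own -x axis (roughly towards the robot): that direction is the carousel's front.
- turntable: Turntable: a stone disc 280 mm in diameter, top 22 mm above the glass, turning freely on the base with light friction (0.06 N m; no stops or spring). Origin on the axis, 10 mm above the glass; -x points to pocket one, z up. Three pockets 120 degrees apart, centres 85 mm from the axis. Pocket one starts 0.55 to 1.45 rad anticlockwise (from above) of the pointer.
- pocket1 (a point): Floor centre of pocket one, 22 mm above the glass. Each pocket is a gold ring standing on the disc, 62 mm inner and 70 mm outer diameter, 16 mm high, open above; the one, two or three small dark studs on the disc's edge outside the ring are its number. Axes are the turntable's: pocket one lies from the axis towards -x; z up.
- pocket2 (a point): Floor centre of pocket two (two studs), same height and axes. Seen from above, clockwise from pocket one come pocket two, then pocket three, which stays empty.
- front (a point): Fixed point of the base: where the centre of pocket one's floor lies when it faces front, 85 mm from the axis towards the pointer, 22 mm above the glass.
- handle_grip (a point): Middle of the T handle's bar, on the turning axis, 108 mm above the glass. The gold bar is 50 mm long (its x, in line with pocket one), 14 mm wide (y), 34 mm high (from 91 to 125 mm above the glass), on a 14 mm stem fixed to the turntable. Gripped from above across its width.
- coupe: Bystander: pink glass coupe, bowl 90 mm in diameter, 112 mm tall, standing on the glass. Origin: centre of the foot's underside.
- jigger: Bystander: steel double-cone measuring jigger, 48 mm in diameter, 82 mm tall, standing. Origin: centre of the underside.
- stirrer_cup: Bystander: clear acrylic cup, 70 mm in diameter, 90 mm tall, with three steel stirrers in it reaching 110 mm. Origin: centre of the underside.
Things that resemble listed ones, but are neither listed nor needed, are in the scene too. Leave any blue look-alike of the sugar_pot alone.

How it is judged:
By the outcome, as a careful person would: the job done as asked, in the order asked, and still so for the second after the job is handed in, while the arm keeps its last pose, push and grip.
It also fails if it takes over 64 s, if anything falls off the work surface, if the arm or the gripper's body presses on something with over 40 N, if the wrist force passes 120 N, or if a joint passes its speed limit or range.

## Working session

There is one attempt and no reset: what is moved stays moved. The work goes in short steps, each a Python script; the robot and the scene stay as the last script left them, time stands still between calls to the robot, and variables do not carry over. Pictures are saved under pics/ and viewed, at most 10 in all, crops included, and the job is handed in when it is done.

```bash
mkdir -p pics; ls; python3 - <<'E'
from rig import arm
import cv2,numpy as np
for n in("scene","top"):
    im=arm.snapshot(n); cv2.imwrite(f"pics/{n}0.png",im[:,:,::-1])
    c=arm.get_calibration(n); print(n,c["intrinsics"],c["k1"],np.round(c["cam_to_world"],4))
print(arm.current_t())
E
```

```text
pics
scene [[605.5887141    0.         309.14716779]
 [  0.         605.5887141  233.65314277]
 [  0.           0.           1.        ]] -0.05190468231625167 [[-0.7445  0.3562 -0.5647  1.2795]
 [ 0.6676  0.3921 -0.6329  0.8468]
 [-0.004  -0.8482 -0.5297  0.8006]
 [ 0.      0.      0.      1.    ]]
top [[606.71324086   0.         321.40669844]
 [  0.         606.71324086 245.01504656]
 [  0.           0.           1.        ]] -0.1611406590843526 [[ 0.0192 -0.9947  0.1009  0.408 ]
 [-0.9998 -0.0188  0.0049  0.0276]
 [-0.003  -0.101  -0.9949  1.1482]
 [ 0.      0.      0.      1.    ]]
0.1
```

View pics/top0.png

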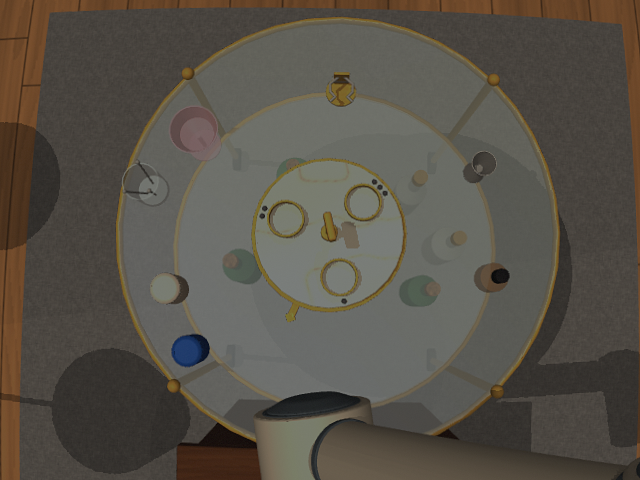

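View pics/scene0.png

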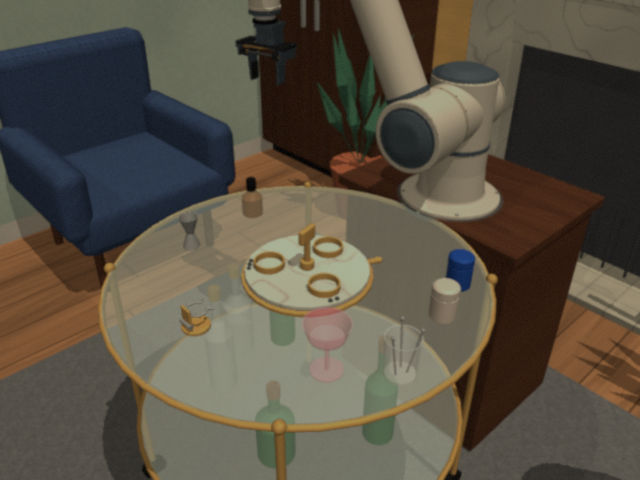

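The top view shows:
- **Pockets:** pocket one (one stud) is near (340,277), pocket two (two studs) near (287,219) and pocket three near (363,202).
- **Carousel:** the pointer tip is near (291,317) and the hub bar near (330,226).
- **Objects:** the white pot is at (166,288), the blue decoy at (190,350) and the bottle cap at (500,276).

The scene view agrees: pot near (445,300), blue decoy near (460,270), bottle near (252,198).

```bash
cat > h.py <<'E'
import cv2,numpy as np
from rig import arm
def rays(n,px):
    c=arm.get_calibration(n); T=c["cam_to_world"]
    u=cv2.undistortPoints(np.float64(px).reshape(-1,1,2),c["intrinsics"],np.array([c["k1"],0,0,0.]))[:,0]
    return T[:3,3],np.c_[u,np.ones(len(u))]@T[:3,:3].T
def on_plane(n,px,z):
    o,d=rays(n,px); return (o+d*((z-o[2])/d[:,2])[:,None])[:,:2]
def fit(p):   # least-squares circle, with outlier trimming
    p=np.asarray(p)
    for _ in range(6):
        s=np.linalg.lstsq(np.c_[2*p,np.ones(len(p))],(p**2).sum(1),rcond=None)[0]
        r=np.sqrt(s[2]+s[0]**2+s[1]**2); e=abs(np.hypot(*(p-s[:2]).T)-r)
        p=p[e<=max(2.5*np.median(e),.0008)]
    return s[:2],r,len(p)
def blobs(mask,lo=15,mode=cv2.RETR_EXTERNAL):
    return [c[:,0] for c in cv2.findContours(mask.astype(np.uint8),mode,cv2.CHAIN_APPROX_NONE)[0] if cv2.contourArea(c)>=lo]
E
python3 - <<'E'
from h import *
np.set_printoptions(precision=4,suppress=True)
im=cv2.imread("pics/top0.png"); hsv=cv2.cvtColor(im,cv2.COLOR_BGR2HSV); H,S,V=[hsv[...,i].astype(int) for i in range(3)]
def p(n,xy): print(n,xy,hsv[xy[1],xy[0]])
for xy in [(166,288),(178,290),(160,270),(500,276),(490,270),(340,260),(330,226),(312,277),(340,277),(291,316),(344,301),(349,235)]: p("hsv",xy)
gold=(H>12)&(H<32)&(S>90)&(V>60)
m=np.zeros_like(gold); m[145:330,240:420]=gold[145:330,240:420]
cv2.imwrite("pics/gold.png",np.hstack([cv2.resize(im[140:330,235:420],None,fx=2,fy=2),cv2.resize(cv2.merge([np.uint8(m[140:330,235:420])*255]*3),None,fx=2,fy=2)]))
for c in blobs(m,15,cv2.RETR_LIST):
    for z in (.009,.038): print(c.mean(0),cv2.contourArea(c),z,*fit(on_plane("top",c,z)))
cv2.imwrite("pics/objs.png",np.hstack([cv2.resize(im[260:320,140:200],None,fx=6,fy=6),cv2.resize(im[250:310,465:525],None,fx=6,fy=6)]))
E
```

```text
hsv (166, 288) [ 42  20 125]
hsv (178, 290) [ 15  70 121]
hsv (160, 270) [30  5 98]
hsv (500, 276) [ 0 33 23]
hsv (490, 270) [ 15 110  93]
hsv (340, 260) [ 22 151  88]
hsv (330, 226) [ 23 164 121]
hsv (312, 277) [ 60   8 124]
hsv (340, 277) [ 50  12 125]
hsv (291, 316) [ 26 157 120]
hsv (344, 301) [ 6 24 54]
hsv (349, 235) [ 19  58 109]
[338.875  276.9375] 912.0 0.009 [ 0.464  -0.0008] 0.03206362709602963 82
[338.875  276.9375] 912.0 0.038 [ 0.4626 -0.    ] 0.031237287977881067 83
[338.781 276.8  ] 1067.5 0.009 [ 0.4641 -0.0007] 0.03468270438493462 100
[338.781 276.8  ] 1067.5 0.038 [ 0.4627 -0.    ] 0.03379980179844585 100
[328.5352 227.1268] 301.5 0.009 [0.5583 0.0207] 0.02146901582961009 64
[328.5352 227.1268] 301.5 0.038 [0.5545 0.0209] 0.02092248839060036 64
[284.53 217.86] 880.0 0.009 [0.5733 0.103 ] 0.032113920028527886 83
[284.53 217.86] 880.0 0.038 [0.5691 0.1011] 0.031296409873004104 83
[285.2762 218.2476] 1056.5 0.009 [0.5735 0.1027] 0.035007406209299534 98
[285.2762 218.2476] 1056.5 0.038 [0.5693 0.1007] 0.03411623782907034 98
[362.5109 201.9348] 850.0 0.009 [ 0.6076 -0.0435] 0.031547812727842385 84
[362.5109 201.9348] 850.0 0.038 [ 0.6025 -0.0417] 0.030744713720727592 84
[362.5481 201.6538] 1050.0 0.009 [ 0.6078 -0.0436] 0.0350768993666141 99
[362.5481 201.6538] 1050.0 0.038 [ 0.6027 -0.0418] 0.03418396192917447 99
[328.6048 233.6976] 17346.0 0.009 [0.5469 0.0199] 0.14135735949474276 371
[328.6048 233.6976] 17346.0 0.038 [0.5434 0.0201] 0.13775888640760553 371
[326.0385 240.6496] 18600.0 0.009 [0.5454 0.02  ] 0.14595024933294626 364
[326.0385 240.6496] 18600.0 0.038 [0.5419 0.0201] 0.14223485703810912 364
```

View pics/gold.png

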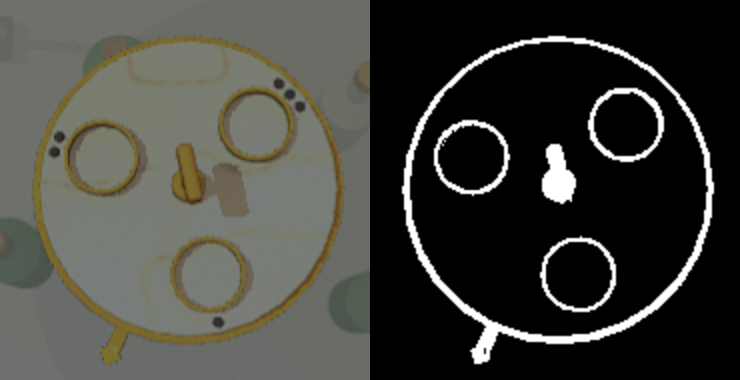

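View pics/objs.png

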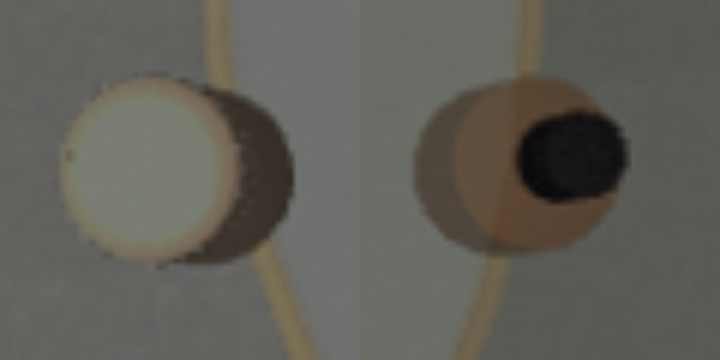

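The crops show clean gold ring contours. The ring centres average (0.545,0.020), which matches the disc fit, and all three radii are about 84.5 mm as specified. In the object crops the pot's cap disc is clear, and the black bottle cap leans outward to the right.

```bash
cat >> h.py <<'E'
def far_top(n,c,z,R):  # centre of a cylinder's top circle from its silhouette: far edge from camera foot, minus R
    p=on_plane(n,c,z); o=arm.get_calibration(n)["cam_to_world"][:2,3]
    u=p.mean(0)-o; u/=np.linalg.norm(u); v=np.array([-u[1],u[0]])
    a=(p-o)@u; b=(p-o)@v
    return o+u*(a.max()-R)+v*(b.max()+b.min())/2, np.ptp(b)
E
python3 - <<'E'
from h import *
np.set_printoptions(precision=4,suppress=True)
im=cv2.imread("pics/top0.png"); hsv=cv2.cvtColor(im,cv2.COLOR_BGR2HSV); H,S,V=[hsv[...,i].astype(int) for i in range(3)]
def roi(m,x0,x1,y0,y1):
    r=np.zeros_like(m); r[y0:y1,x0:x1]=m[y0:y1,x0:x1]; return max(blobs(r),key=len)
c=roi(V>112,145,192,265,312)
print("pot",far_top("top",c,.08,.028),fit(on_plane("top",c,.08)),c.min(0),c.max(0))
c=roi(V<50,480,520,260,295)
print("cap",far_top("top",c,.102,.013),fit(on_plane("top",c,.102)),c.min(0),c.max(0))
c=roi(((S>85)&(H<20))|(V<50),470,520,255,300)
print("body",far_top("top",c,.05,.027),c.min(0),c.max(0))
ax=np.array([.545,.0198]); 
g=(H>12)&(H<32)&(S>90)&(V>60); r=np.zeros_like(g); r[303:325,280:305]=g[303:325,280:305]
ys,xs=np.nonzero(r); q=on_plane("top",np.c_[xs,ys],.006)-ax; d=np.hypot(*q.T); k=(d>.152)
print("pointer",np.degrees(np.arctan2(*q[k].mean(0)[::-1])),d.max(),k.sum())
print("near",on_plane("top",[[190,350]],.08))
# scene view cross-check
sc=cv2.imread("pics/scene0.png"); hs=cv2.cvtColor(sc,cv2.COLOR_BGR2HSV)
cal=arm.get_calibration("scene")
def proj(n,P):
    cal=arm.get_calibration(n); M=np.linalg.inv(cal["cam_to_world"])
    return cv2.projectPoints(np.float64(P),cv2.Rodrigues(M[:3,:3])[0],M[:3,3],cal["intrinsics"],np.array([cal["k1"],0,0,0.]))[0][:,0]
c=roi(hs[...,2]<45,243,260,175,192)
print("scene cap bbox",c.min(0),c.max(0))
for P in ([.465,-.2625,.102],[.455,.295,.08]): print(P,proj("scene",[P]))
E
```

```text
pot (array([0.4419, 0.2574]), np.float64(0.06186606123492675)) (array([0.4441, 0.2812]), np.float64(0.022642150911897016), 105) [181 265] [191 301]
cap (array([ 0.4668, -0.2826]), np.float64(0.025158625234870887)) (array([ 0.4658, -0.28  ]), np.float64(0.014276659681513277), 45) [491 268] [508 283]
body (array([ 0.4669, -0.2849]), np.float64(0.05174214292259927)) [481 263] [508 291]
pointer 155.99016545659128 0.18178082667566312 118
near [[0.326  0.2608]]
scene cap bbox [247 178] [255 190]
[0.465, -0.2625, 0.102] [[257.2316 181.288 ]]
[0.455, 0.295, 0.08] [[434.486  284.6997]]
```

```bash
cat >> h.py <<'E'
def proj(n,P):
    cal=arm.get_calibration(n); M=np.linalg.inv(cal["cam_to_world"])
    return cv2.projectPoints(np.float64(P),cv2.Rodrigues(M[:3,:3])[0],M[:3,3],cal["intrinsics"],np.array([cal["k1"],0,0,0.]))[0][:,0]
E
python3 - <<'E'
from h import *
np.set_printoptions(precision=4,suppress=True)
im=cv2.imread("pics/top0.png"); hsv=cv2.cvtColor(im,cv2.COLOR_BGR2HSV); V=hsv[...,2]
print(V[288,140:196],V[262:314,163])
for t in (105,110,115):
    m=np.zeros_like(V); m[262:314,140:181]=V[262:314,140:181]>t
    m=cv2.morphologyEx(m,cv2.MORPH_OPEN,np.ones((3,3)))
    c=max(blobs(m),key=cv2.contourArea); print(t,far_top("top",c,.08,.028),fit(on_plane("top",c,.08)),c.min(0),c.max(0))
print(proj("scene",[[.4665,-.282,.102]]))
sc=cv2.imread("pics/scene0.png"); hs=cv2.cvtColor(sc,cv2.COLOR_BGR2HSV)
print(hs[300,425:466,2], hs[270:330,444,2])
E
```

```text
[ 96  97  97  97 100 101  98  98  97 100 116 122 124 124 124 124 124 124
 124 124 124 125 125 125 125 124 125 125 124 124 125 123 124 125 125 125
 121 121 121  97  76  59  58  57  55  55  56  54  52 115 112 112 113 112
 111 112] [ 99  98  99  97  98  98  97  98 100 100  96 118 121 121 125 125 125 124
 124 125 124 123 125 124 123 124 125 124 125 124 124 124 125 124 125 125
 125 125 122 122 120 109  97  99 100 101 101 101 100 100 101  99]
105 (array([0.4341, 0.3091]), np.float64(0.05440154497933994)) (array([0.4344, 0.3113]), np.float64(0.026252840341410698), 81) [150 273] [178 303]
110 (array([0.4345, 0.309 ]), np.float64(0.0526718917260151)) (array([0.4346, 0.3115]), np.float64(0.025834351921009576), 75) [150 273] [178 302]
115 (array([0.4345, 0.3084]), np.float64(0.05224202900950835)) (array([0.4347, 0.3112]), np.float64(0.02547123553682149), 72) [151 273] [178 302]
[[252.0833 178.8962]]
[105 105 103 103  97  86  80  80  86  88  99 111 112 111 107 108 113 115
 118 120 120 122 123 126 124 123 124 129 129 123 129 139 133 114 105 102
 102 104 103 103 102] [101 101 101 100  99  98  99 115 154 167 167 167 167 167 168 168 169 168
 167 168 168 168 168 164 151 129 124 122 122 124 120 122 138 135 127 125
 125 125 125 125 126 126 126 126 126 128 126 127 126 128 126 127 127 120
 107 100 102 102 104 103]
```

Measured against the spec, everything is consistent:
- **Pot:** (0.4345, 0.310), with the cap circle about right for 56 mm.
- **Bottle:** (0.4665, -0.2825). The scene view agrees within 1 px.
- **Turn angle:** pointer 156° and pocket one 193.4°, so 0.65 rad, which is inside the stated range.

Next I pick the pot and place it.

```bash
cat >> h.py <<'E'
def down(pos,deg):   # tool down, closing line along yaw deg; the half turn with the smaller wrist angle
    best=None
    for a in np.radians([deg,deg+180]):
        y=np.array([np.cos(a),np.sin(a),0]); z=np.array([0,0,-1.]); R=np.c_[np.cross(y,z),y,z]
        q=arm.solve_ik(pos,R)
        if q is not None and (best is None or abs(q[5])<best[0]): best=(abs(q[5]),R)
    return best[1]
def stat(s): print(s,"t",round(arm.current_t(),2),"p",np.round(arm.current_ee_pos(),4),"F",np.round(arm.current_force(),1),"w",round(arm.current_width(),4),"g",round(arm.current_grasp_force(),1),flush=True)
E
python3 - <<'E'
from h import *
x,y=.4345,.310
R=down([x,y,.16],90); print(R[:,1],np.round(arm.solve_ik([x,y,.16],R),0))
arm.move_to([x,y,.16],R); stat("above")
arm.move_l([x,y,.062],feed=.12); stat("low")
arm.grip(.045); stat("grip")
arm.move_l([x,y,.19],feed=.15); stat("lift")
x,y=.4625,.0002
R=down([x,y,.19],103.4)
arm.move_to([x,y,.17],R); stat("over")
arm.move_l([x,y,.106],feed=.1); stat("10mm over ring")
im=arm.snapshot("scene"); cv2.imwrite("pics/s1.png",im[150:350,180:480,::-1])
E
```

```text
[6.123234e-17 1.000000e+00 0.000000e+00] [ 29.  26.  95.  -0.  59. -61.]
above t 3.45 p [0.4349 0.3096 0.16  ] F [-0.3 -0.1  0.2] w 0.0911 g 0.0
low t 4.42 p [0.4348 0.3102 0.0625] F [0.2 0.9 0.3] w 0.0912 g 0.0
grip t 5.06 p [0.4346 0.3101 0.0621] F [-0.1  0.8  3.1] w 0.0555 g 30.0
lift t 6.06 p [0.434  0.3097 0.1892] F [ 0.1 -0.6 -2.5] w 0.0552 g 30.0
over t 8.09 p [4.625e-01 4.000e-04 1.699e-01] F [ 0.4  1.  -3. ] w 0.0552 g 30.0
10mm over ring t 8.88 p [4.628e-01 2.000e-04 1.063e-01] F [-0.1  0.1 -1.3] w 0.055 g 30.0
```

```bash
python3 - <<'E'
from h import *
x,y=.4625,.0002
for z in (.098,.092,.0865,.085):
    arm.move_l([x,y,z],feed=.04); stat(z)
    if arm.current_force()[2]>8: break
im=arm.snapshot("scene"); cv2.imwrite("pics/s2.png",cv2.resize(im[180:330,200:420,::-1],None,fx=3,fy=3))
E
```

```text
0.098 t 9.28 p [4.624e-01 2.000e-04 9.790e-02] F [-0.3 -0.8 -3.4] w 0.0551 g 30.0
0.092 t 9.58 p [4.625e-01 2.000e-04 9.180e-02] F [ 1.4 -0.4 -3.9] w 0.0551 g 30.0
0.0865 t 9.87 p [4.625e-01 2.000e-04 8.620e-02] F [ 1.  -0.2 -2.3] w 0.0553 g 30.0
0.085 t 10.12 p [4.625e-01 2.000e-04 8.500e-02] F [ 1.  -0.4 -2.5] w 0.0549 g 30.0
```

View pics/s2.png

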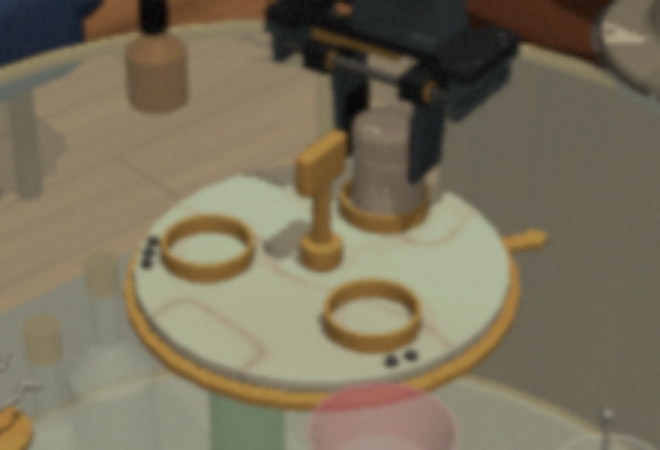

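The pot stands upright inside ring one (crop near (390,200)) with no contact force yet. I lower it the last bit, release, and go for the bottle.

```bash
python3 - <<'E'
from h import *
x,y=.4625,.0002
for z in (.0845,.084,.0835):
    arm.move_l([x,y,z],feed=.03); stat(z)
    if arm.current_force()[2]>3: break
arm.grip(.075); stat("released")
arm.move_l([x,y,.19],feed=.15)
x,y=.4665,-.2825
R=down([x,y,.19],90)
arm.move_to([x,y,.19],R); stat("above bottle")
im=arm.snapshot("top"); cv2.imwrite("pics/t1.png",im[:,:,::-1])
hsv=cv2.cvtColor(im,cv2.COLOR_RGB2HSV); H,S,V=[hsv[...,i].astype(int) for i in range(3)]
g=(H>12)&(H<32)&(S>90)&(V>60); m=np.zeros_like(g); m[145:330,240:420]=g[145:330,240:420]
for c in blobs(m,500):
    for z in(.009,.038): print(c.mean(0),z,fit(on_plane("top",c,z)))
for c in blobs(m,500,cv2.RETR_LIST): print(c.mean(0),fit(on_plane("top",c,.038)))
cv2.imwrite("pics/t1c.png",cv2.resize(im[140:330,230:530,::-1],None,fx=2.6,fy=2.6))
E
```

```text
0.0845 t 10.42 p [4.625e-01 2.000e-04 8.450e-02] F [-0.4  0.6 -1.8] w 0.0556 g 30.0
0.084 t 10.67 p [4.626e-01 2.000e-04 8.410e-02] F [ 0.2 -1.   2.4] w 0.0557 g 30.0
0.0835 t 10.92 p [4.626e-01 2.000e-04 8.400e-02] F [-1.6 -1.  14.7] w 0.0553 g 30.0
released t 11.43 p [4.624e-01 2.000e-04 8.340e-02] F [ 0.6  1.5 -0.5] w 0.075 g 0.0
above bottle t 13.38 p [ 0.4665 -0.2813  0.1897] F [-0.5  0.2  0.9] w 0.0748 g 0.0
[338.74285714 276.79047619] 0.009 (array([ 0.46421502, -0.00054338]), np.float64(0.034698720563785763), 99)
[338.74285714 276.79047619] 0.038 (array([4.62783432e-01, 1.72243865e-04]), np.float64(0.03381541026035616), 99)
[285.3047619  218.21904762] 0.009 (array([0.57364446, 0.10267491]), np.float64(0.034985375446574596), 93)
[285.3047619  218.21904762] 0.038 (array([0.56942718, 0.10076295]), np.float64(0.034094767893929616), 93)
[362.58653846 201.67307692] 0.009 (array([ 0.60775032, -0.04371234]), np.float64(0.03505739312465337), 102)
[362.58653846 201.67307692] 0.038 (array([ 0.60266482, -0.04189778]), np.float64(0.034164952249165756), 102)
[326.75       234.56425234] 0.00
[... 197 characters left out ...]
.77319588] (array([4.62755748e-01, 3.93343262e-04]), np.float64(0.03100334215489557), 96)
[338.74285714 276.79047619] (array([4.62783432e-01, 1.72243865e-04]), np.float64(0.03381541026035616), 99)
[284.6969697  217.76767677] (array([0.56909862, 0.1006726 ]), np.float64(0.03101045763724766), 82)
[285.3047619  218.21904762] (array([0.56942718, 0.10076295]), np.float64(0.034094767893929616), 93)
[362.51086957 201.9673913 ] (array([ 0.60238212, -0.04167732]), np.float64(0.030686090049303637), 87)
[362.58653846 201.67307692] (array([ 0.60266482, -0.04189778]), np.float64(0.034164952249165756), 102)
[326.75       234.56425234] (array([0.54144247, 0.02025493]), np.float64(0.14079396763719512), 687)
```

View pics/t1c.png

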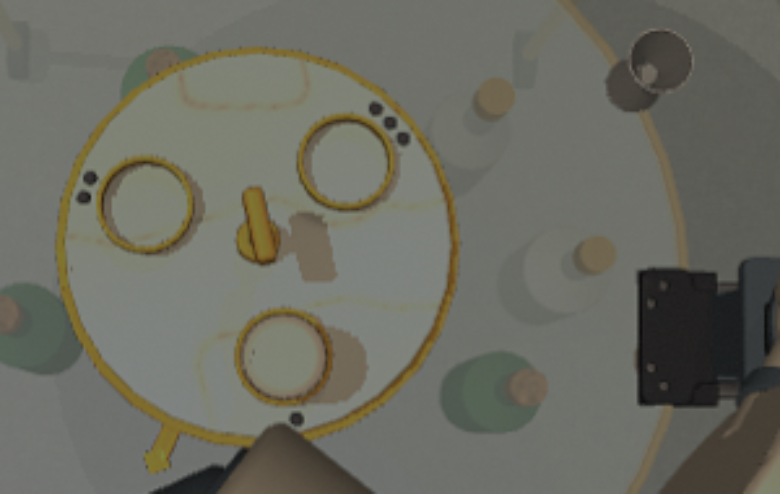

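The pot stands in ring one (crop (283,355)), and the ring positions haven't moved. Pocket two is at (0.5693, 0.1007). Now the bottle.

```bash
python3 - <<'E'
from h import *
x,y=.4665,-.2825; h=.090
arm.move_l([x,y,h],feed=.12); stat("low")
arm.grip(.018); stat("grip")
arm.move_l([x,y,h+.17],feed=.15); stat("lift")
if arm.current_width()<.02: raise SystemExit("missed")
x,y=.5693,.1007
arm.move_to([x,y,h+.17],down([x,y,h+.17],163.4)); stat("over")
arm.move_l([x,y,h+.045],feed=.12)
for z in (.039,.034,.027,.0235):
    arm.move_l([x,y,h+z],feed=.04); stat(z)
    if arm.current_force()[2]>8: break
im=arm.snapshot("scene"); cv2.imwrite("pics/s3.png",cv2.resize(im[180:330,200:420,::-1],None,fx=3,fy=3))
E
```

```text
low t 14.41 p [ 0.4669 -0.2826  0.0906] F [-0.6  0.7  0.6] w 0.0749 g 0.0
grip t 15.22 p [ 0.4664 -0.2824  0.0899] F [ 0.8  0.4 -2. ] w 0.0254 g 29.9
lift t 16.5 p [ 0.4661 -0.2822  0.2592] F [-0.5 -0.1 -2.7] w 0.0252 g 29.9
over t 17.98 p [0.5694 0.0997 0.2599] F [ 0.6 -1.1 -1.7] w 0.0256 g 29.9
0.039 t 19.47 p [0.5692 0.1007 0.1289] F [ 0.6 -0.3 -1.2] w 0.0255 g 29.9
0.034 t 19.74 p [0.5691 0.1007 0.1237] F [-0.5 -0.4 -0.9] w 0.0253 g 29.9
0.027 t 20.07 p [0.5691 0.1007 0.1166] F [ 0.6  0.1 -2.6] w 0.0255 g 29.9
0.0235 t 20.32 p [0.5692 0.1007 0.1133] F [-0.1 -0.5 -1.8] w 0.0258 g 29.9
```

View pics/s3.png

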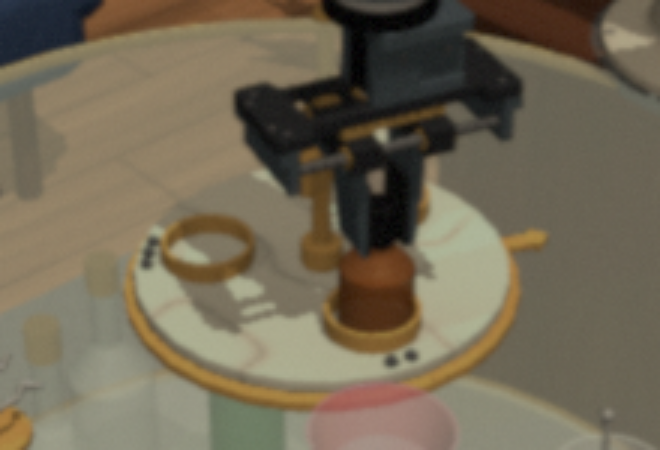

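The bottle is inside ring two (crop near (375,300)), upright with no contact yet. I release it, then grip the handle.

```bash
cat >> h.py <<'E'
def yaw(deg,R0=None):
    a=np.radians(deg); y=np.array([np.cos(a),np.sin(a),0]); z=np.array([0,0,-1.]); return np.c_[np.cross(y,z),y,z]
def carousel(im):
    hsv=cv2.cvtColor(im,cv2.COLOR_RGB2HSV); H,S,V=[hsv[...,i].astype(int) for i in range(3)]
    g=(H>12)&(H<32)&(S>90)&(V>60); m=np.zeros_like(g); m[145:330,240:420]=g[145:330,240:420]
    for c in blobs(m,400):
        f=fit(on_plane("top",c,.038))
        if f[1]<.05:
            d=f[0]-[.5449,.0198]; print("ring",f[0],"r",f[1],"from axis",np.hypot(*d),"ang",np.degrees(np.arctan2(d[1],d[0])),"n",f[2])
    ys,xs=np.nonzero(g[303:325,280:305]); q=on_plane("top",np.c_[xs+280,ys+303],.006)-[.5449,.0198]; d=np.hypot(*q.T)
    for lo in(.152,.165,.172): print("pointer",np.degrees(np.arctan2(*q[(d>lo)&(d<.19)].mean(0)[::-1])),d.max(),(d>lo).sum())
E
python3 - <<'E'
from h import *
np.set_printoptions(precision=4,suppress=True)
x,y=.5693,.1007
for z in (.1127,.112,.1115):
    arm.move_l([x,y,z],feed=.03); stat(z)
    if arm.current_force()[2]>3: break
arm.grip(.062); stat("released")
arm.move_l([x,y,.21],feed=.15)
for a in(103.4,283.4):
    print(a,[np.round(arm.solve_ik([.5449,.0198,z],yaw(b)),1) for z,b in((.19,a),(.11,a-37.4))])
arm.move_to([.5449,-.15,.25],down([.5449,-.15,.25],103.4)); stat("aside")
im=arm.snapshot("top"); cv2.imwrite("pics/t2.png",im[:,:,::-1]); carousel(im)
cv2.imwrite("pics/t2c.png",cv2.resize(im[140:330,230:480,::-1],None,fx=3,fy=3))
E
```

```text
0.1127 t 20.62 p [0.5693 0.1007 0.1127] F [-0.5  0.5 -3. ] w 0.0255 g 29.9
0.112 t 20.87 p [0.5693 0.1007 0.112 ] F [ 0.3  0.3 -2. ] w 0.0255 g 29.9
0.1115 t 21.12 p [0.5694 0.1007 0.1116] F [-0.2  0.1  0.5] w 0.0258 g 29.9
released t 21.83 p [0.5693 0.1007 0.1115] F [-0.3 -0.4  0. ] w 0.062 g 0.0
103.4 [array([  -4.2,   24.6,   91.5,   -0. ,   63.9, -107.6]), array([ -4.2,  30.8,  96.1,  -0. ,  53. , -70.2])]
283.4 [array([-4.2, 24.6, 91.5, -0. , 63.9, 72.4]), array([ -4.2,  30.8,  96.1,  -0. ,  53. , 109.8])]
aside t 23.64 p [ 0.5449 -0.1491  0.2494] F [-0.7  0.4 -0.1] w 0.0622 g 0.0
ring [0.4628 0.0002] r 0.03383465772197546 from axis 0.08436713258621657 ang -166.59840912908203 n 99
ring [0.5695 0.1008] r 0.03408155654467203 from axis 0.08463725351700883 ang 73.13629654382223 n 89
ring [ 0.6027 -0.0419] r 0.0342398331752004 from axis 0.08450649754512003 ang -46.886556939768745 n 96
pointer 155.98542988585518 0.18168977406264164 119
pointer 155.99567639362763 0.18168977406264164 66
pointer 155.9899760327137 0.18168977406264164 36
```

View pics/t2c.png

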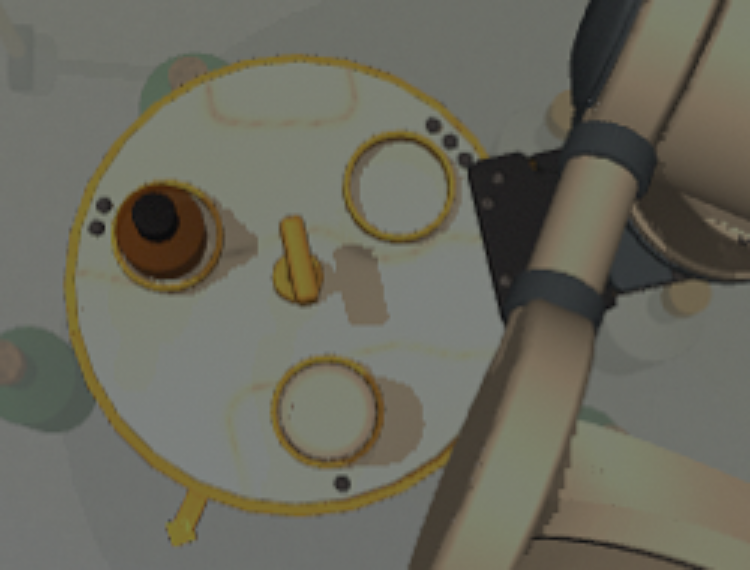

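Both pieces are upright in their rings: bottle at (155,215) and pot at (328,410) in the crop. The pointer is clear at (180,530). The rings average 193.2° against 156.0° for the pointer, so I turn the carousel 37.2° clockwise.

```bash
python3 - <<'E'
from h import *
np.set_printoptions(precision=4,suppress=True)
c=[.5449,.0198]
arm.move_to(c+[.20],yaw(103.2)); stat("above")
arm.move_l(c+[.110],feed=.08); stat("low")
arm.grip(.008); stat("grip")
for a in np.linspace(103.2,66.0,8)[1:]:
    arm.move_to(c+[.110],yaw(a))
arm.sleep(.3); stat("turned"); print(arm.current_torque(),np.degrees(np.arctan2(*arm.current_tool_rot()[1::-1,1])))
im=arm.snapshot("top"); cv2.imwrite("pics/t3.png",im[:,:,::-1]); carousel(im)
cv2.imwrite("pics/t3c.png",cv2.resize(im[140:330,230:480,::-1],None,fx=3,fy=3))
s=arm.snapshot("scene"); cv2.imwrite("pics/s4.png",cv2.resize(s[170:340,200:470,::-1],None,fx=2.8,fy=2.8))
E
```

```text
above t 26.2 p [0.545  0.0197 0.2   ] F [ 0.7 -0.4  1.4] w 0.0623 g 0.0
low t 27.48 p [0.5452 0.0198 0.1105] F [ 0.6  0.5 -0.4] w 0.0625 g 0.0
grip t 28.27 p [0.5454 0.018  0.11  ] F [  1.6 -19.2  -1.7] w 0.0139 g 30.0
turned t 30.32 p [0.5454 0.0191 0.11  ] F [ 2.6 -8.2 -2.8] w 0.0138 g 30.0
[-1.064  -0.3338 -0.019 ] 65.99881274801146Traceback (most recent call last):
  File "<stdin>", line 10, in <module>
  File "h.py", line 43, in carousel
    ys,xs=np.nonzero(g[303:325,280:305]); q=on_plane("top",np.c_[xs+280,ys+303],.006)-[.5449,.0198]; d=np.hypot(*q.T)
                                            ~~~~~~~~^^^^^^^^^^^^^^^^^^^^^^^^^^^^^^^^^
  File "h.py", line 8, in on_plane
    o,d=rays(n,px); return (o+d*((z-o[2])/d[:,2])[:,None])[:,:2]
        ~~~~^^^^^^
  File "h.py", line 5, in rays
    u=cv2.undistortPoints(np.float64(px).reshape(-1,1,2),c["intrinsics"],np.array([c["k1"],0,0,0.]))[:,0]
      ~~~~~~~~~~~~~~~~~~~^^^^^^^^^^^^^^^^^^^^^^^^^^^^^^^^^^^^^^^^^^^^^^^^^^^^^^^^^^^^^^^^^^^^^^^^^^^
cv2.error: OpenCV(4.12.0) /io/opencv/modules/calib3d/src/undistort.dispatch.cpp:347: error: (-215:Assertion failed) CV_IS_MAT(_src) && CV_IS_MAT(_dst) && (_src->rows == 1 || _src->cols == 1) && (_dst->rows == 1 || _dst->cols == 1) && _src->cols + _src->rows - 1 == _dst->rows + _dst->cols - 1 && (CV_MAT_TYPE(_src->type) == CV_32FC2 || CV_MAT_TYPE(_src->type) == CV_64FC2) && (CV_MAT_TYPE(_dst->type) == CV_32FC2 || CV_MAT_TYPE(_dst->type) == CV_64FC2) in function 'cvUndistortPointsInternal'
```

The top view is blocked by the arm here. Gripping pushed sideways by 19 N, so the true hub is about 1.8 mm toward -y. I re-centre the grip and check with the scene camera.

```bash
python3 - <<'E'
from h import *
np.set_printoptions(precision=4,suppress=True)
arm.move_l([.5451,.0184,.110],yaw(66.0),feed=.02); arm.sleep(.2); stat("centred")
s=arm.snapshot("scene"); cv2.imwrite("pics/s4.png",s[:,:,::-1]); cv2.imwrite("pics/s4c.png",cv2.resize(s[170:340,200:470,::-1],None,fx=2.8,fy=2.8))
E
```

```text
centred t 30.82 p [0.5455 0.019  0.11  ] F [ 2.4  6.1 -2.4] w 0.014 g 30.0
```

View pics/s4c.png

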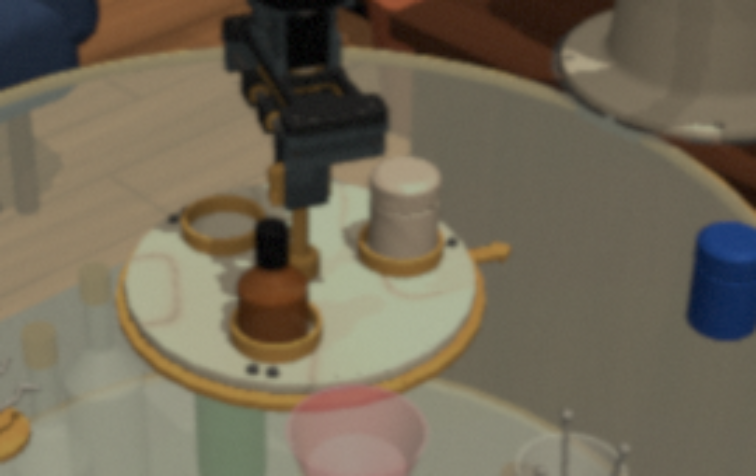

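The scene crop shows the pot upright in ring one with its stud at (452,242), lined up with the pointer at (500,252). The bottle is upright in ring two, with its studs at (262,371). Next I check the angle numerically in this view.

```bash
python3 - <<'E'
from h import *
np.set_printoptions(precision=4,suppress=True)
ang=lambda v:np.degrees(np.arctan2(v[1],v[0]))%360
for f in("scene0","s4"):
    im=cv2.imread(f"pics/{f}.png"); hsv=cv2.cvtColor(im,cv2.COLOR_BGR2HSV); H,S,V=[hsv[...,i].astype(int) for i in range(3)]
    g=(H>8)&(H<32)&(S>110)&(V>50)
    # outer lower edge of the base: last gold pixel per column -> underside circle (z=0), r=.148
    e=[(x,np.nonzero(g[275:320,x])[0].max()+275.5) for x in range(250,350) if g[275:320,x].any()]
    for z,r in((0.,.148),):
        p=on_plane("scene",e,z); k=np.abs(np.hypot(*(p-[.545,.019]).T)-r)<.008; p=p[k]
        from scipy.optimize import least_squares
        ax=least_squares(lambda c:np.hypot(*(p-c).T)-r,[.545,.019],loss="soft_l1",f_scale=.001).x
    print(f,"axis",ax,k.sum())
    ys,xs=np.nonzero(g[252:270,365:388]); xs+=365;ys+=252
    q=on_plane("scene",np.c_[xs,ys],.006); d=np.hypot(*(q-ax).T); k=(d>.155)&(d<.192)
    t=q[k].mean(0); print("pointer",ang(t-ax),ang(t-[.545,.019]),d[k].max(),k.sum())
    m=np.zeros_like(g); m[240:310,240:372]=((V<75)&(S<90))[240:310,240:372]
    for c in blobs(m,1):
        w=on_plane("scene",[c.mean(0)],.0225)[0]; r=np.hypot(*(w-ax))
        if .115<r<.142 and len(c)<25: print("stud",c.mean(0),r,ang(w-ax),ang(w-[.545,.019]))
stat("")
E
```

```text
scene0 axis [0.5443 0.015 ] 65
pointer 154.7200415989232 156.08143227786582 0.18198666062768035 64
stud [249.25 264.  ] 0.13001634721541314 314.70593476798143 313.25365872834993
s4 axis [0.5444 0.0148] 65
pointer 154.81846946276215 156.21433378210736 0.18213288873762573 62
stud [296.5 302.5] 0.13275706928692796 39.047963282568546 37.79700731403108
stud [289.5 301.5] 0.13255331156757966 32.63016441193564 31.2339426441905
stud [261.8571 247.7143] 0.1290961336453803 283.03372446994473 282.35712754150404
 t 30.87 p [0.5454 0.019  0.11  ] F [ 2.8  6.8 -2. ] w 0.014 g 30.0
```

The estimates bracket alignment: pocket one is at about 155.2° and the pointer at about 155.5°. I remove the remaining side load, check it is still, and hand in.

```bash
python3 - <<'E'
from h import *
arm.move_l([.5451,.0190,.110],yaw(66.0),feed=.02); arm.sleep(.5); stat("end"); print(np.round(arm.current_dq(),2))
print(arm.sign_off())
E
```

```text
end t 31.62 p [0.5454 0.019  0.11  ] F [ 5.   1.8 -4.8] w 0.0139 g 30.0
[ 0.07 -0.02  0.01  0.04 -0.04  0.06]
the job is handed in; nothing more can be done
None
```

The job is handed in at 31.6 s: sugar pot in pocket one, then bitters in pocket two, both upright, and the carousel turned so the pot is within about 1° of the pointer as measured, with the gripper still holding the handle.

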